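# Clear the coil tester's catch tray, then hold its release slide at the mark

### The job

Two finished chokes lie in the catch tray of the coil tester: move both into the black tote and let go of them there. Only then pull the tester's spring-return release slide (black grip on top of the tester) towards its yellow front panel until its orange pointer stands within the red mark, and keep it there: finish while still holding the slide at the mark, do not let it go. Leave the tote and everything else on the bench where it stands.

Things in the scene. Friction and masses are not known exactly. Their poses are not given: they have to be found in the camera images.
- tester: Bench coil tester, fixed: grey housing 240 (x) x 200 (y) x 110 mm high, yellow front panel on its -x side, catch tray on its -y side. Origin: centre of the housing's underside on the bench; z up. The slide on its deck (110 mm high) is pulled along the tester's -x. Dark end blocks 12 mm high stand 110 mm ahead (-x) and 90 mm behind the grip at rest.
- tray_in (a point): Centre of the catch tray's inner floor, 4 mm above the bench; axes as the tester's. The aluminium tray is fixed to the tester, outer 180 (x) x 220 (y) mm, walls 20 mm high and 4 mm thick; its +y side touches the tester's housing.
- release_slide: Spring-return slide on the deck: dark steel plate 70 x 56 mm with a black upright grip and an orange pointer; axes as the tester's. Origin: on the deck under the grip, at (0, 30, 110) mm in the tester's frame when home. It slides only along the tester's -x, 0 to 85 mm. The spring pulls it home with 4.5 N plus 0.1 N per mm pulled (7 to 11 N at the mark); let go, it runs home.
- slide_grip (a point): Grasp point of the slide's grip, 40 mm above the deck. The grip is an upright slab 14 mm thick along the tester's x, 46 mm wide along y, from 16 to 60 mm above the deck (top 170 mm above the bench). Pinch it from above with the fingers before and behind it (closing along the tester's x).
- pointer (a point): Tip of the slide's orange pointer (5 mm wide), 65 mm to the -y side of the grip; it moves with the slide. It must come level, along the tester's x, with the centre of the red mark.
- mark: The red mark, a flat clip 12 mm long (tester's x) x 26 mm wide on the white scale on the deck; fixed. Origin: centre of the clip's underside; axes as the tester's. It lies 30 to 65 mm ahead (tester's -x) of the pointer's home. The slide is at the mark when the pointer tip's x in this frame is within +-6 mm.
- choke_a_center (a point): Ring centre of the first finished choke, 28 mm above its underside. A choke is an upright copper-wound ring, 44 mm in diameter and 16 mm thick along its own x, on a black base 20 (x) x 44 (y) x 6 mm; 50 mm high, about 90 g. Pinch it across the 16 mm (closing along its own x), at or up to 10 mm above this point. Its y is level, its z up.
- choke_b_center (a point): Centre of the second finished choke's coil, same kind as the first, about 100 mm from it.
- choke_a: The first choke as a whole; origin at the centre of its base's underside.
- choke_b: The second choke as a whole; origin at the centre of its base's underside.
- tote: Black open tote, loose, 0.8 kg, 260 (x) x 180 (y) x 60 mm high, walls and floor 5 mm. Origin: centre of its underside. A choke is in it when its centre is inside the walls and less than 50 mm above the tote's underside, standing or lying.
- screwdriver: Loose screwdriver lying to the left of the tester; bystander.
- wrench: Loose wrench lying to the right of the tote; bystander.
- solder_reel: Reel of solder, 56 mm diameter, 40 mm high, behind or to the right of the tote; bystander.
- flux_bottle: Green bottle, 44 mm diameter, 100 mm high, behind or to the right of the tote; bystander.
- screw_jar: Small amber jar with a white lid, 40 mm diameter, 42 mm high, standing on the right rear of the tester's deck; bystander.
- circuit_board: Green circuit board with blue blocks, 120 x 85 mm, behind the catch tray; bystander.
- multimeter: Yellow multimeter, 150 x 78 x 34 mm, to the left of the tester; bystander.

How it is judged:
By the outcome, as a careful person would: the job done as asked, in the order asked, and still so for the second after the job is handed in, while the arm keeps its last pose, push and grip.
It also fails if it takes over 64 s, if anything falls off the work surface, if the arm or the gripper's body presses on something with over 40 N, if the wrist force passes 120 N, or if a joint passes its speed limit or range.

### The arm

A 6-joint arm with a two-finger parallel gripper is mounted at the origin on the work surface. World frame = base frame: x ahead of the robot, y to its left, z up, the work surface at z = 0. Lengths are in m, angles in rad, forces in N, time in s.
With the tool pointing down it reaches from about 0.35 to 0.975 m from the base axis. Payload 17.4 kg.
Tool frame: the origin (TCP) lies midway between the tips of the shut fingers; the grasp point (between the pads) lies 19 mm behind it; z points along the fingers, y is the direction in which the jaws open and shut (so a half turn about z gives the same grasp; the last joint's range is limited). The gripper opens to 85 mm and grips with 20 to 120 N. Pads are 22 mm wide; open, the fingers measure 114 mm over their backs; the gripper's body (76 mm by 85 mm) begins 54 mm behind the grasp point. The pads swing forward as they close: fully open they stand 13 mm farther back than shut.
Start: joints at [1.157, 0.116, 1.442, -0, 1.584, -0.038], TCP at [0.248, 0.628, 0.231] pointing down, gripper open.
Joint ranges: [-2.83, 2.83], [-0.83, 2.19], [0.07, 2.5], [-1.14, 4.28], [0.01, 3], [-2.97, 2.97]. Speed limits (rad/s): [1.89, 1.89, 2.22, 3.14, 3.14, 3.14].

### API

Orientations are given as a unit quaternion [w, x, y, z].
In Python, from rig import ctrl gives the robot as it stands.
- The arm moves only by the tool send_rows, never from a script. Its argument "commands" is text: rows parted by semicolons, each of 4 numbers parted by spaces: the shift along the tool's x, y, z in m, then the turn about the tool's z in degrees. In form: dx dy dz turn; .... A call has 1 to 5 rows; each row is the pose to reach, as a shift and turn from the pose commanded when the call began, along the tool's axes at that moment; what a row does not reach only later rows make up. A row lasts 1/10 s, in which the tool goes at most 50 mm and 8.59 degrees, less where a joint would pass 70% of its speed; a pose out of reach is approached as far as the arm can. A call with a gripper value outside its range is refused whole. "gripper" is the opening in per cent of the stroke, from 0 (shut) to 100 (fully open), set as the call begins (left out, the last holds). The fingers move at their own pace and stop on an object; "grip_force" is the grip in N (left out, the last holds). Time passes only in rows, so rows that repeat a pose let the fingers close. It gives the time, the measured TCP pose, the force and the opening at its end, in the units of the state.
- ctrl.read_state(): the state, without advancing time (a new reading comes with each control period).
- ctrl.grab_frame(name): name is "side" or "top" or "wrist"; returns (picture, depth): 400x640x3 uint8, red, green, blue; 400x640 float32, m along the optical axis (not along the pixel's ray), 0 where there is no reading.
- ctrl.camera_params(name): a dict with "camera_matrix" (3x3 intrinsics, pixels), "R" (3x3) and "t" (3): a world point X has camera coordinates R X + t. Camera axes: x right, y down, z forward; pixel columns grow to the right and rows downward; lengths in m; the calibration is good to about 2 mm. The wrist camera is an equidistant fisheye: a pixel r from the principal point sees the ray r / f radians off the axis. A picture is of the moment at which its call begins: read the wrist's pose just before it. camera_params takes no time and is no camera call; for the wrist camera it gives the pose at the moment of the call.
- ctrl.hand_in(): hands the job in, once; it reports no verdict.
The state is a dict: "time": time; "joint_pos": joint angles; "joint_vel": joint speeds; "joint_efforts": joint torques, N m; "eef_pos": TCP position; "tcp_rot": TCP orientation; "wrist_force": force on the tool from outside, world axes, zero at the start; "moment": the same for the moment, N m; "opening": opening from 0.0 (shut) to 1.0 (fully open).
Only numpy, scipy, OpenCV 4.12 (cv2) and the standard library are available. Lean on these libraries where they do the work, as an engineer would, in place of code of your own. Each camera call takes 0.05 s, during which the arm holds its last target. There are 200 camera calls.

## Working session

There is one attempt and no reset: what is moved stays moved. The work goes in short steps, Python scripts to look and compute and a tool call to move; the robot and the scene stay as the last step left them, time stands still between calls to the robot, and variables do not carry over. Pictures are saved under pics/ and viewed, about 8 in all and at most 12, crops included, and the job is handed in when it is done.

Besides the shell and the picture viewer there is one more tool, called after "Call:" as name(argument=value, ...), one argument or row to a line, values as JSON. send_rows: Moves the arm, as the interface text tells. Its arguments: {"type":"object","properties":{"commands":{"type":"string"},"gripper":{"type":"number"},"grip_force":{"type":"number"}},"required":["commands"]}

```bash
mkdir -p pics; ls; python3 - <<'E'
from rig import ctrl
import cv2,numpy as np
s=ctrl.read_state();print(s['time'],s['eef_pos'],s['tcp_rot'])
for n in("side","top"):
    p,d=ctrl.grab_frame(n);cv2.imwrite(f"pics/{n}0.png",p[:,:,::-1]);np.savez(f"{n}0.npz",p=p,d=d)
    c=ctrl.camera_params(n);print(n,c['camera_matrix'],-c['R'].T@c['t'],c['R'][2])
E
```

```text
pics
0.0 [0.24766708 0.62771204 0.23056708] [-1.30632129e-04  1.86791367e-01  9.82399429e-01 -5.74511097e-04]
side [[397.63831937   0.         320.38173565]
 [  0.         397.63831937 200.28137886]
 [  0.           0.           1.        ]] [0.31310289 1.08313869 1.11294276] [ 0.17201395 -0.73959825 -0.65069627]
top [[373.72009214   0.         321.12309197]
 [  0.         373.72009214 202.78256587]
 [  0.           0.           1.        ]] [ 0.47855389 -0.03621318  1.32796687] [ 0.07404688  0.00114891 -0.9972541 ]
```

View pics/top0.png

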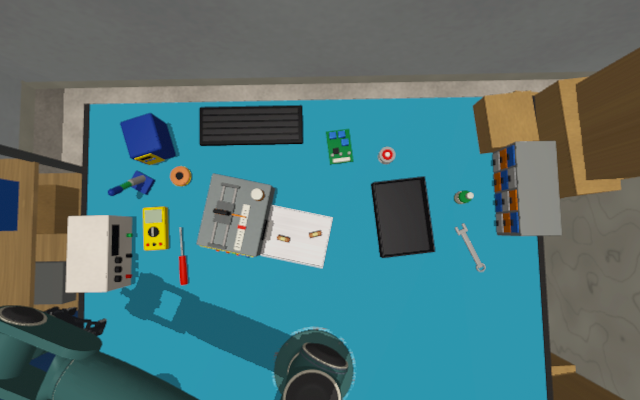

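View pics/side0.png

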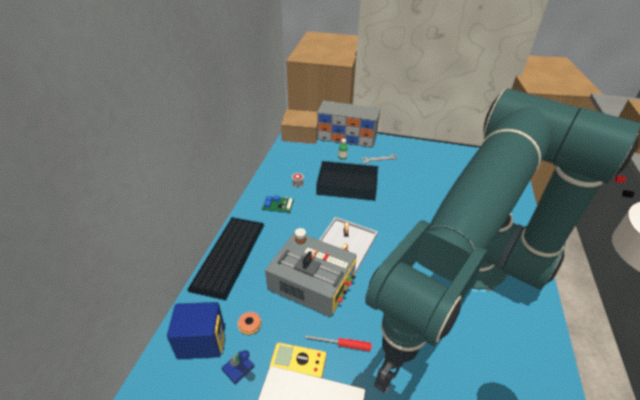

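The top view shows the tester around (237,215), the chokes near (283,239) and (315,234), and the tote near (403,217). The side view shows the same items, with the arm at the right. I'll take coarse measurements and a magnified crop.

```bash
cat > h.py <<'E'
import cv2,numpy as np
from rig import ctrl
def ray(n,u,v,c=None):
    c=c or ctrl.camera_params(n);K=np.array(c['camera_matrix']);R=np.array(c['R']);o=-R.T@np.array(c['t'])
    x=(u-K[0,2])/K[0,0];y=(v-K[1,2])/K[1,1]
    if n=='wrist':
        r=np.hypot(x,y);s=np.sin(r)/r if r>1e-9 else 1;d=np.array([x*s,y*s,np.cos(r)])
    else: d=np.array([x,y,1.])
    return o,R.T@d
def plane(n,u,v,z,c=None):
    o,d=ray(n,u,v,c);return o+d*(z-o[2])/d[2]
def tri(a,b):  # two (o,d)
    (o1,d1),(o2,d2)=a,b;A=np.stack([d1,-d2],1);s=np.linalg.lstsq(A,o2-o1,rcond=None)[0]
    p,q=o1+s[0]*d1,o2+s[1]*d2;return (p+q)/2,np.linalg.norm(p-q)
def proj(n,X,c=None):
    c=c or ctrl.camera_params(n);K=np.array(c['camera_matrix']);x=np.array(c['R'])@X+np.array(c['t'])
    if n=='wrist':
        th=np.arctan2(np.hypot(x[0],x[1]),x[2]);f=th/np.hypot(x[0],x[1]);return K[0,0]*f*x[0]+K[0,2],K[1,1]*f*x[1]+K[1,2]
    return K[0,0]*x[0]/x[2]+K[0,2],K[1,1]*x[1]/x[2]+K[1,2]
def to_tool(dX):
    from scipy.spatial.transform import Rotation as Ro
    q=ctrl.read_state()['tcp_rot'];return Ro.from_quat([q[1],q[2],q[3],q[0]]).inv().apply(dX)
E
python3 - <<'E'
from h import *
z=np.load('top0.npz');p,d=z['p'],z['d']
c=p[165:275,190:340];cv2.imwrite('pics/topc.png',cv2.resize(c,None,fx=5.3,fy=5.3,interpolation=cv2.INTER_CUBIC)[:,:,::-1])
hsv=cv2.cvtColor(p,cv2.COLOR_RGB2HSV)
def pt(u,v):
    o,r=ray('top',u,v);return o+r*d[v,u]
# tote: dark pixels region
m=(hsv[...,2]<70).astype(np.uint8);m[:,:350]=0;m[:,450:]=0;m[:150]=0;m[280:]=0
r=cv2.minAreaRect(cv2.findNonZero(m));print('tote px',r,[plane('top',*q,.06).round(3) for q in cv2.boxPoints(r)],plane('top',*r[0],.06).round(3))
# housing by depth: height > .1
h=np.array([[pt(u,v)[2] for u in range(190,345)] for v in range(165,275)])
m=((h>.095)&(h<.125)).astype(np.uint8);r=cv2.minAreaRect(cv2.findNonZero(m));print('tester',r,[plane('top',r2[0]+190,r2[1]+165,.11).round(3) for r2 in cv2.boxPoints(r)],plane('top',r[0][0]+190,r[0][1]+165,.11).round(3))
# chokes by depth within tray
m=((h>.03)&(h<.075)).astype(np.uint8);m[:,:75]=0
n,l,st,ce=cv2.connectedComponentsWithStats(m)
for i in range(1,n):
    if st[i,4]>8:
        rr=cv2.minAreaRect(cv2.findNonZero((l==i).astype(np.uint8)))
        u,v=ce[i]+[190,165];print('choke',u,v,st[i,4],rr,'hmax',h[l==i].max(),plane('top',u,v,.045).round(3))
for nm,u,v in (('floor',300,250),('tote floor',403,217),('jar',258,194),('grip',224,211)):print(nm,pt(u,v).round(3))
E
```

```text
tote px ((402.238525390625, 216.90769958496094), (75.53715515136719, 54.57528305053711), 82.87498474121094) [array([ 0.638, -0.205,  0.06 ]), array([ 0.657, -0.39 ,  0.06 ]), array([ 0.402, -0.412,  0.06 ]), array([ 0.383, -0.229,  0.06 ])] [ 0.519 -0.309  0.06 ]Traceback (most recent call last):
  File "<stdin>", line 11, in <module>
  File "<stdin>", line 6, in pt
  File "h.py", line 4, in ray
    c=c or ctrl.camera_params(n);K=np.array(c['camera_matrix']);R=np.array(c['R']);o=-R.T@np.array(c['t'])
           ~~~~~~~~~~~~~~~~~~^^^
ValueError: time passes only in moves, steps and waits
```

View pics/topc.png

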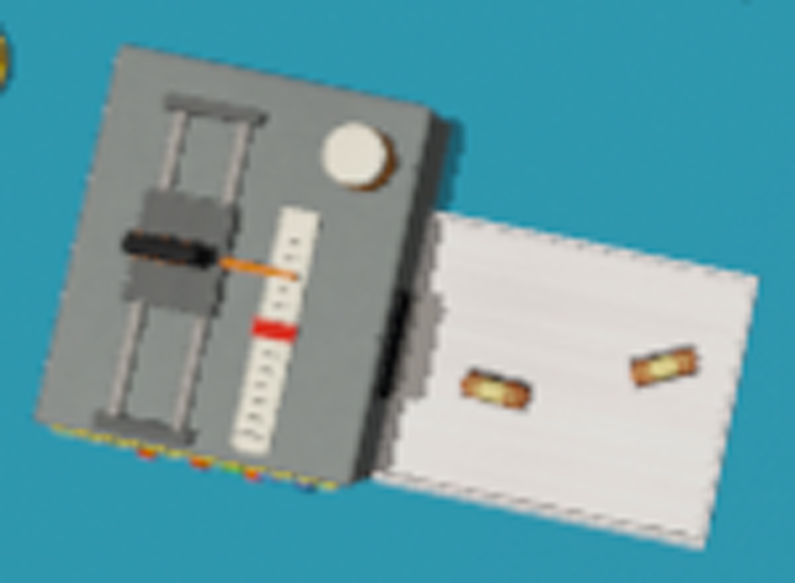

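The crop shows the pointer tip at crop (298,275), the red mark at (275,329), the chokes at (497,389) and (665,367) and the grip at (168,250). I'll cache the camera parameters and redo the measurements.

```bash
cat > t.py <<'E'
from h import *
z=np.load('top0.npz');p,d=z['p'],z['d'];C={n:ctrl.camera_params(n) for n in('top','side')}
hsv=cv2.cvtColor(p,cv2.COLOR_RGB2HSV)
P=lambda u,v,h:plane('top',u,v,h,C['top'])
K=C['top']['camera_matrix'];R=np.array(C['top']['R']);o=-R.T@C['top']['t']
v,u=np.mgrid[0:400,0:640];X=np.stack([(u-K[0,2])/K[0,0]*d,(v-K[1,2])/K[1,1]*d,d],-1)@R+o;h=X[...,2]
def rect(m,hh,nm):
    r=cv2.minAreaRect(cv2.findNonZero(m.astype(np.uint8)));b=[P(*q,hh)[:2] for q in cv2.boxPoints(r)]
    e=b[1]-b[0];f=b[2]-b[1];l=e if np.hypot(*e)>np.hypot(*f) else f
    print(nm,'c',P(*r[0],hh)[:2].round(4),'px',np.round(r[0],1),'size',np.hypot(*e).round(3),np.hypot(*f).round(3),'long dir deg',np.degrees(np.arctan2(l[1],l[0])).round(1))
box=lambda a,b,c,e:(u>=a)&(u<b)&(v>=c)&(v<e)
rect((h>.1)&(h<.118)&box(190,275,165,270),.11,'tester')
for nm,bx in(('chA',box(274,294,228,250)),('chB',box(305,326,225,245))):
    m=bx&(hsv[...,1]>90)&(hsv[...,0]<30);print(m.sum(),'h',np.percentile(h[m],[10,50,90]).round(4));rect(m,.045,nm)
H=hsv[...,0];S=hsv[...,1]
rect(box(230,260,200,250)&(S>150)&((H<4)|(H>174)),.112,'mark')
m=box(230,250,205,225)&(S>120)&(H>5)&(H<22);rect(m,.12,'pointer');print('ph',np.median(h[m]))
rect(box(210,235,200,222)&(h>.155),.17,'grip')
rect(box(285,332,205,268)&(h<.03)&(S<60)&(hsv[...,2]>150),.015,'tray')
for nm,a,b in (('floor',300,250),('tote floor',403,217),('jar',257,194),('grip',222,212)):print(nm,X[b,a].round(4))
E
python3 t.py
```

```text
tester c [0.536  0.2502] px [234.  214.6] size 0.243 0.203 long dir deg -11.9
49 h [0.0396 0.0479 0.0542]
chA c [0.4547 0.0978] px [283.1 238.3] size 0.015 0.042 long dir deg -105.1
51 h [0.0386 0.0481 0.0532]
chB c [ 0.4677 -0.0103] px [314.6 233.9] size 0.041 0.015 long dir deg -77.1
mark c [0.495  0.2254] px [241.5 227. ] size 0.023 0.006 long dir deg -91.1
pointer c [0.5335 0.2346] px [238.1 215.1] size 0.005 0.046 long dir deg -99.8
ph 0.12555227021654902
grip c [0.5459 0.2703] px [222.9 210.7] size 0.061 0.026 long dir deg -81.6
tray c [0.4553 0.0286] px [303.7 237.5] size 0.183 0.171 long dir deg -12.0
floor [0.4116 0.043  0.0019]
tote floor [ 0.5208 -0.3239  0.0022]
jar [0.598  0.1678 0.1492]
grip [0.542  0.2737 0.1684]
```

Yaws: tester about −12°, choke A's x about −15°, choke B's x about +13°, tote about +5°. I'm moving above choke A now.

Call:
send_rows(
  commands="-.033 -.0355 0 0; -.066 -.071 0 0; -.099 -.1065 0 0; -.132 -.142 0 0; -.165 -.1775 0 0",
)

```text
time: 0.6
eef_pos: [0.3362, 0.4004, 0.2309]
tcp_rot: [-0.0, 0.187, 0.982, -0.0]
wrist_force: [-0.2, -0.2, -0.4]
opening: 0.999
```

Call:
send_rows(
  commands="-.033 -.0355 0 0; -.066 -.071 0 0; -.099 -.1065 0 0; -.132 -.142 0 0; -.165 -.1775 0 0",
)

```text
time: 1.1
eef_pos: [0.4245, 0.1747, 0.2313]
tcp_rot: [0.0, 0.187, 0.982, 0.0]
wrist_force: [0.6, 0.9, -0.2]
opening: 1.001
```

Call:
send_rows(
  commands="-.028 -.031 0 8.5; -.057 -.062 0 17; -.057 -.062 0 25.5; -.057 -.062 0 34; -.057 -.062 0 42",
)

```text
time: 1.6
eef_pos: [0.4547, 0.0974, 0.231]
tcp_rot: [-0.0, 0.53, 0.848, -0.0]
wrist_force: [-0.2, 0.9, -0.4]
opening: 0.997
```

Call:
send_rows(
  commands="0 0 0 8.5; 0 0 0 17; 0 0 0 25.5; 0 0 0 34; 0 0 0 41.5",
)

```text
time: 2.1
eef_pos: [0.4545, 0.0979, 0.231]
tcp_rot: [-0.0, 0.795, 0.606, -0.0]
wrist_force: [-0.7, 0.4, -0.4]
opening: 1.004
```

```bash
cat > w.py <<'E'
import sys
from h import *
s=ctrl.read_state();c=ctrl.camera_params('wrist');p,d=ctrl.grab_frame('wrist')
n=sys.argv[1];cv2.imwrite(f'pics/{n}.png',p[:,:,::-1]);np.savez(n+'.npz',p=p,d=d,K=c['camera_matrix'],R=c['R'],t=c['t'])
print(s['time'],s['eef_pos'].round(4),s['tcp_rot'].round(4),s['joint_pos'].round(2),s['wrist_force'].round(1),s['opening']);print('K',c['camera_matrix'][0],'cam',(-np.array(c['R']).T@c['t']).round(3),'axis',np.array(c['R'])[2].round(3))
E
python3 w.py w1
```

```text
2.1 [0.4545 0.0979 0.231 ] [-1.000e-04  7.954e-01  6.061e-01 -2.000e-04] [ 0.16 -0.35  1.87 -0.    1.62  0.43] [-0.7  0.4 -0.4] 1.0038773616066714
K [309.70691629   0.         318.60222743] cam [0.474 0.17  0.374] axis [-0.08  -0.285 -0.955]
```

View pics/w1.png

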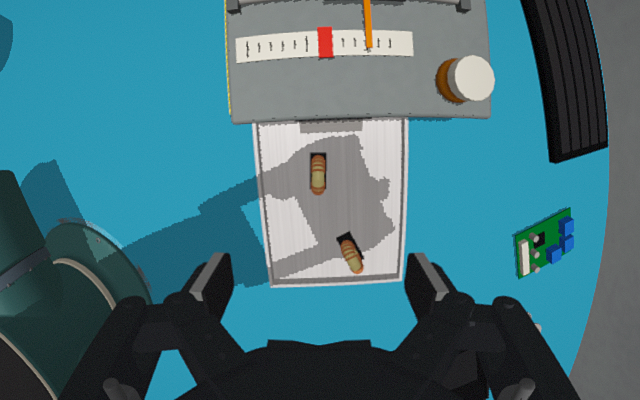

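The wrist view shows choke A at (318,174), choke B at (350,253), the red mark at (325,42) and the pointer tip at (369,46). Next I triangulate these against the top view.

```bash
cat > m.py <<'E'
import sys
from h import *
z=np.load(sys.argv[1]+'.npz');p,d=z['p'],z['d'];c=dict(camera_matrix=z['K'],R=z['R'],t=z['t']);K=z['K'];R=z['R'];o=-R.T@z['t']
v,u=np.mgrid[0:400,0:640];x=(u-K[0,2])/K[0,0];y=(v-K[1,2])/K[1,1];r=np.hypot(x,y)+1e-9;s=np.tan(r)/r
X=np.stack([x*s*d,y*s*d,d],-1)@R+o;hsv=cv2.cvtColor(p,cv2.COLOR_RGB2HSV);H,S,V=[hsv[...,i] for i in range(3)]
box=lambda a,b,c,e:(u>=a)&(u<b)&(v>=c)&(v<e)
E
cat > m1.py <<'E'
from m import *
T=ctrl.camera_params('top')
yaw=np.radians(-12);ex=np.array([np.cos(yaw),np.sin(yaw)]);ey=np.array([-ex[1],ex[0]])
for nm,b,tp in(('A',box(300,335,140,205),(283.1,238.3)),('B',box(330,372,228,280),(314.6,233.9))):
    m=b&(S>60)&(H<35);Y=X[m];Y=Y[Y[:,2]>.015];hi=Y[Y[:,2]>np.percentile(Y[:,2],98)-.006]
    cen=Y[:,:2].mean(0);w,E=np.linalg.eigh(np.cov(Y[:,:2].T));e=E[:,1]
    # rect of xy points
    rr=cv2.minAreaRect((Y[:,:2]*1000).astype(np.float32))
    print(nm,m.sum(),'zmax',np.percentile(Y[:,2],98).round(4),'mean',cen.round(4),'top strip',hi[:,:2].mean(0).round(4),'rect',rr,'long',np.degrees(np.arctan2(e[1],e[0])).round(1))
    print(' depth tri: ray to top strip px',tri(ray('wrist',u[m][X[m][:,2]>np.percentile(Y[:,2],98)-.006].mean(),v[m][X[m][:,2]>np.percentile(Y[:,2],98)-.006].mean(),c),ray('top',*tp,T)))
m=box(310,340,15,65)&(S>150)&((H<4)|(H>174));print('mark',X[m].mean(0).round(4));k=X[m].mean(0)
m=box(355,380,0,60)&(S>150)&(H>10)&(H<22);Y=X[m];tip=Y[Y[:,:2]@ey<(Y[:,:2]@ey).min()+.008].mean(0);print('tip',tip.round(4),'dx tester',((tip-k)[:2]@ex).round(4),'n',m.sum())
E
python3 m1.py w1
```

```text
A 571 zmax 0.0535 mean [0.453  0.1005] top strip [0.4522 0.0979] rect ((452.3179931640625, 97.85310363769531), (42.37908935546875, 14.717367172241211), 74.52082061767578) long 74.7
 depth tri: ray to top strip px (array([0.45338316, 0.09737387, 0.04916735]), np.float64(0.002636853270709161))
B 498 zmax 0.0534 mean [ 0.4657 -0.0071] top strip [ 0.4657 -0.0111] rect ((464.4421691894531, 69.51979064941406), (21.158966064453125, 201.51266479492188), 0.6395745277404785) long 100.1
 depth tri: ray to top strip px (array([ 0.46666998, -0.01048654,  0.05307779]), np.float64(0.0018270422936807838))
mark [0.4929 0.2216 0.1184]
tip [0.4739 0.1704 0.3735] dx tester -0.0079 n 305
```

Call:
send_rows(
  commands="0 -.0015 .04 0; 0 -.0015 .08 0; 0 -.0015 .12 0; 0 -.0015 .15 0; 0 -.0015 .175 0",
  gripper=60,
)

```text
time: 2.65
eef_pos: [0.4525, 0.0982, 0.0542]
tcp_rot: [-0.0, 0.793, 0.61, -0.001]
wrist_force: [0.2, 0.6, 0.5]
opening: 0.606
```

Call:
send_rows(
  commands="0 0 .015 0; 0 0 .03 0; 0 0 .037 0; 0 0 .037 0; 0 0 .037 0",
)

```text
time: 3.15
eef_pos: [0.4537, 0.0984, 0.0201]
tcp_rot: [0.0, 0.793, 0.609, 0.0]
wrist_force: [0.2, -0.1, -0.4]
opening: 0.599
```

Call:
send_rows(
  commands="0 0 0 0; 0 0 0 0; 0 0 0 0; 0 0 0 0; 0 0 0 0",
  gripper=0,
  grip_force=35,
)

```text
time: 3.65
eef_pos: [0.4537, 0.0984, 0.02]
tcp_rot: [0.0, 0.794, 0.609, 0.0]
wrist_force: [-1.3, 0.3, 6.8]
opening: 0.186
```

Call:
send_rows(
  commands="0 0 0 0; 0 0 0 0; 0 0 -.01 0; 0 0 -.03 0; 0 0 -.06 0",
)

```text
time: 4.15
eef_pos: [0.4523, 0.0982, 0.0792]
tcp_rot: [-0.001, 0.794, 0.609, -0.001]
wrist_force: [0.6, 1.0, 0.7]
opening: 0.183
```

Call:
send_rows(
  commands="-.03 .018 -.03 0; -.07 .0415 -.055 0; -.11 .065 -.07 0; -.15 .089 -.08 0; -.19 .113 -.08 0",
)

```text
time: 4.65
eef_pos: [0.5138, -0.1167, 0.1619]
tcp_rot: [0.001, 0.794, 0.609, 0.001]
wrist_force: [0.8, 0.6, -1.8]
opening: 0.186
```

Call:
send_rows(
  commands="-.04 .0237 0 -5; -.08 .0474 0 -10; -.12 .071 0 -15; -.155 .092 0 -20; -.1706 .1007 0 -20",
)

```text
time: 5.15
eef_pos: [0.5662, -0.3083, 0.1593]
tcp_rot: [-0.0, 0.675, 0.737, -0.0]
wrist_force: [0.6, -0.1, -1.0]
opening: 0.181
```

```bash
python3 w.py w2
```

```text
5.15 [ 0.5662 -0.3083  0.1593] [-1.000e-04  6.754e-01  7.375e-01 -2.000e-04] [-0.54  0.08  1.6  -0.    1.46 -0.63] [ 0.6 -0.1 -1. ] 0.1809849925334656
K [309.70691629   0.         318.60222743] cam [ 0.559 -0.233  0.302] axis [ 0.024 -0.294 -0.955]
```

View pics/w2.png

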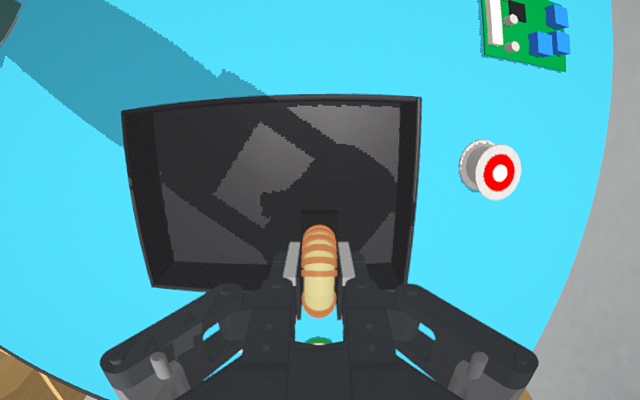

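Choke A is held over the +x half of the tote, with no contact. I'm lowering it and letting go.

Call:
send_rows(
  commands="0 0 .035 0; 0 0 .07 0; 0 0 .1 0; 0 0 .122 0; 0 0 .132 0",
)

```text
time: 5.7
eef_pos: [0.5652, -0.3043, 0.0254]
tcp_rot: [-0.001, 0.676, 0.737, -0.0]
wrist_force: [0.6, 1.5, -1.7]
opening: 0.181
```

Call:
send_rows(
  commands="0 0 .004 0; 0 0 .004 0; 0 0 .004 0",
)

```text
time: 6.0
eef_pos: [0.5667, -0.3056, 0.0248]
tcp_rot: [0.001, 0.676, 0.737, 0.0]
wrist_force: [-0.2, 0.2, -1.4]
opening: 0.183
```

Call:
send_rows(
  commands="0 0 0 0; 0 0 0 0; 0 0 0 0; 0 0 0 0; 0 0 -.015 0",
  gripper=45,
)

```text
time: 6.5
eef_pos: [0.5652, -0.3048, 0.0369]
tcp_rot: [-0.002, 0.676, 0.737, -0.0]
wrist_force: [0.3, 0.4, -0.2]
opening: 0.454
```

Call:
send_rows(
  commands="0 0 -.035 0; 0 0 -.075 0; 0 0 -.12 0; 0 0 -.12 0",
)

```text
time: 6.9
eef_pos: [0.568, -0.3064, 0.1669]
tcp_rot: [0.005, 0.676, 0.737, 0.001]
wrist_force: [1.0, -1.3, -0.1]
opening: 0.449
```

```bash
python3 - <<'E'
from h import *
s=ctrl.read_state();print(s['eef_pos'],s['tcp_rot'],to_tool(np.array([.4660,-.0108,.16])-s['eef_pos']).round(4))
E
```

```text
[ 0.56801405 -0.30644926  0.16685024] [0.0049102  0.67577629 0.73708973 0.00101597] [ 0.3034 -0.0761  0.0045]
```

Call:
send_rows(
  commands=".044 -.011 0 0; .088 -.022 0 0; .132 -.033 0 0; .176 -.0435 0 0; .22 -.0545 0 0",
)

```text
time: 7.4
eef_pos: [0.492, -0.0895, 0.1593]
tcp_rot: [0.001, 0.676, 0.737, 0.0]
wrist_force: [0.4, 0.3, 1.3]
opening: 0.453
```

Call:
send_rows(
  commands=".044 -.011 0 -4; .0824 -.0202 0 -7; .0824 -.0202 0 -7; .0824 -.0202 0 -7",
  gripper=60,
)

```text
time: 7.8
eef_pos: [0.4655, -0.01, 0.1594]
tcp_rot: [0.001, 0.629, 0.777, 0.0]
wrist_force: [-0.2, 0.6, -0.8]
opening: 0.6
```

```bash
python3 w.py w3
```

```text
7.8 [ 0.4655 -0.01    0.1594] [7.000e-04 6.290e-01 7.774e-01 4.000e-04] [-0.08 -0.33  1.97 -0.    1.5  -0.29] [-0.2  0.6 -0.8] 0.6002943874958584
K [309.70691629   0.         318.60222743] cam [0.449 0.064 0.302] axis [ 0.062 -0.289 -0.955]
```

View pics/w3.png

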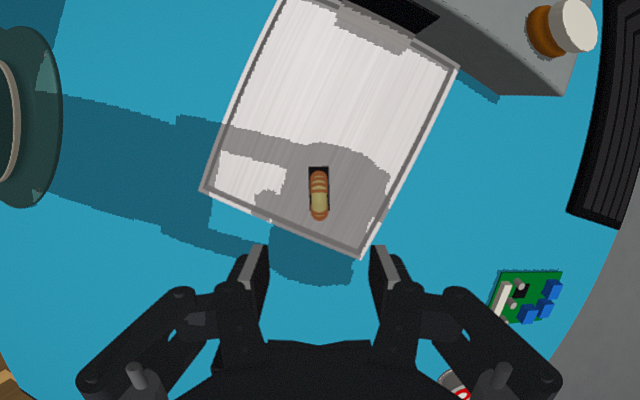

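Choke B is upright, centred between the fingers at (319,195) and aligned with them. I'm descending to grasp it.

Call:
send_rows(
  commands="0 0 .035 0; 0 0 .07 0; 0 0 .1 0; 0 0 .122 0; 0 0 .135 0",
)

```text
time: 8.35
eef_pos: [0.465, -0.0115, 0.0216]
tcp_rot: [-0.001, 0.63, 0.776, -0.001]
wrist_force: [-0.2, -1.4, 0.4]
opening: 0.595
```

Call:
send_rows(
  commands="0 0 .001 0; 0 0 .001 0; 0 0 .001 0",
)

```text
time: 8.65
eef_pos: [0.4663, -0.0108, 0.0236]
tcp_rot: [0.001, 0.63, 0.777, 0.0]
wrist_force: [0.5, 0.7, 1.3]
opening: 0.596
```

Call:
send_rows(
  commands="0 0 0 0; 0 0 0 0; 0 0 0 0; 0 0 0 0; 0 0 0 0",
  gripper=0,
)

```text
time: 9.15
eef_pos: [0.4658, -0.0105, 0.023]
tcp_rot: [0.0, 0.63, 0.777, 0.0]
wrist_force: [-1.8, 0.1, 6.9]
opening: 0.184
```

Call:
send_rows(
  commands="0 0 0 0; 0 0 0 0; 0 0 -.01 0; 0 0 -.04 0; 0 0 -.085 0",
)

```text
time: 9.65
eef_pos: [0.4641, -0.0104, 0.1068]
tcp_rot: [-0.002, 0.63, 0.777, -0.001]
wrist_force: [0.9, 0.1, -0.8]
opening: 0.184
```

```bash
python3 - <<'E'
from h import *
s=ctrl.read_state();print(s['eef_pos'],s['tcp_rot'],to_tool(np.array([.4700,-.313,.16])-s['eef_pos']).round(4))
E
```

```text
[ 0.46413687 -0.01040657  0.10678522] [-0.00167805  0.62951896  0.77698246 -0.00115004] [-0.2972 -0.0572 -0.0533]
```

Call:
send_rows(
  commands="-.03 -.006 -.03 0; -.072 -.014 -.05 0; -.118 -.023 -.05 0; -.164 -.032 -.05 0; -.21 -.041 -.05 0",
)

```text
time: 10.15
eef_pos: [0.4686, -0.2263, 0.1583]
tcp_rot: [0.0, 0.629, 0.777, 0.0]
wrist_force: [0.6, 1.0, -1.1]
opening: 0.178
```

Call:
send_rows(
  commands="-.045 -.009 0 3; -.087 -.017 0 7; -.087 -.017 0 7; -.087 -.017 0 7",
)

```text
time: 10.55
eef_pos: [0.47, -0.3136, 0.1573]
tcp_rot: [-0.0, 0.676, 0.737, 0.0]
wrist_force: [-1.5, -0.5, -1.0]
opening: 0.182
```

```bash
python3 w.py w4
```

```text
10.55 [ 0.47   -0.3136  0.1573] [-4.000e-04  6.762e-01  7.367e-01  0.000e+00] [-0.63 -0.09  1.77  0.    1.46 -0.72] [-1.5 -0.5 -1. ] 0.18229038294621783
K [309.70691629   0.         318.60222743] cam [ 0.463 -0.239  0.3  ] axis [ 0.024 -0.294 -0.956]
```

View pics/w4.png

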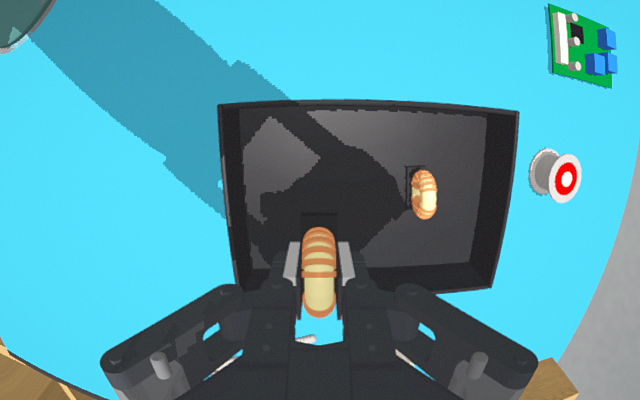

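Choke A stands in the tote at (424,194), and choke B is held over the free half. I'm lowering B and releasing it.

Call:
send_rows(
  commands="0 0 .035 0; 0 0 .07 0; 0 0 .1 0; 0 0 .12 0; 0 0 .129 0",
)

```text
time: 11.1
eef_pos: [0.4699, -0.3113, 0.0267]
tcp_rot: [-0.001, 0.675, 0.738, -0.0]
wrist_force: [-0.2, -0.8, -0.2]
opening: 0.184
```

Call:
send_rows(
  commands="0 0 .003 0; 0 0 .003 0; 0 0 .003 0",
)

```text
time: 11.4
eef_pos: [0.4709, -0.3133, 0.0267]
tcp_rot: [0.001, 0.676, 0.737, 0.0]
wrist_force: [-0.8, 0.4, -0.6]
opening: 0.181
```

Call:
send_rows(
  commands="0 0 0 0; 0 0 0 0; 0 0 0 0; 0 0 0 0; 0 0 -.015 0",
  gripper=45,
)

```text
time: 11.9
eef_pos: [0.4695, -0.3125, 0.0391]
tcp_rot: [-0.002, 0.676, 0.737, -0.0]
wrist_force: [0.0, 0.4, -0.2]
opening: 0.454
```

Call:
send_rows(
  commands="0 0 -.035 0; 0 0 -.075 0; 0 0 -.12 0; 0 0 -.165 0; 0 0 -.205 0",
)

```text
time: 12.4
eef_pos: [0.4701, -0.313, 0.2492]
tcp_rot: [0.001, 0.676, 0.737, 0.0]
wrist_force: [-1.1, -1.0, -1.0]
opening: 0.451
```

```bash
python3 - <<'E'
from h import *
p,d=ctrl.grab_frame('top');cv2.imwrite('pics/top1.png',cv2.resize(p[150:280,330:490],None,fx=4.5,fy=4.5,interpolation=cv2.INTER_CUBIC)[:,:,::-1])
s=ctrl.read_state();print(s['eef_pos'],s['tcp_rot'],s['joint_pos'])
E
sed -i "s/^m=box(355.*/m=box(355,380,0,60)\&(S>150)\&(H>10)\&(H<22)\&(X[...,2]<.16)\&(X[...,2]>.1);Y=X[m];n=Y[:,:2]@ey;tip=Y[n<n.min()+.012].mean(0);print('tip',tip.round(4),'dx',((tip-k)[:2]@ex).round(4),m.sum(),Y[:,2].min(),Y[:,2].max());q=Y[:,:2];print(len(q))/" m1.py; python3 m1.py w1 | tail -3
```

```text
[ 0.47120558 -0.31373834  0.25614149] [4.71851798e-03 6.75775094e-01 7.37092603e-01 5.03632630e-04] [-6.32461359e-01 -1.33188630e-01  1.64934181e+00 -3.07039550e-05
  1.61594885e+00 -7.19207114e-01]
mark [0.4929 0.2216 0.1184]
tip [0.5263 0.2136 0.1256] dx 0.0344 304 0.11993435216101683 0.12826730026491323
304
```

View pics/top1.png

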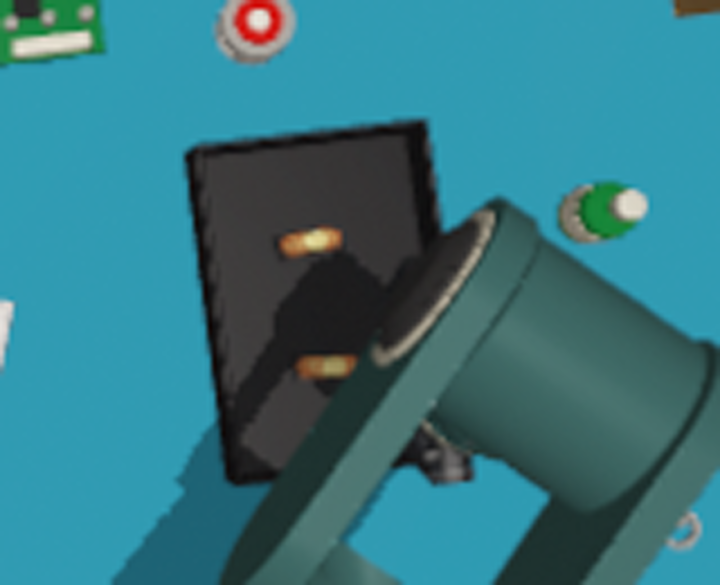

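Call:
send_rows(
  commands=".045 .0094 0 0; .09 .0189 0 0; .135 .0283 0 0; .18 .0378 0 0; .225 .0472 0 0",
)

```text
time: 12.95
eef_pos: [0.4975, -0.0831, 0.2464]
tcp_rot: [0.001, 0.676, 0.737, 0.0]
wrist_force: [1.3, 0.5, 0.1]
opening: 0.456
```

Call:
send_rows(
  commands=".045 .0094 0 0; .09 .0189 0 0; .135 .0283 0 0; .18 .0378 0 0; .225 .0472 0 0",
  gripper=60,
)

```text
time: 13.45
eef_pos: [0.5251, 0.1453, 0.2464]
tcp_rot: [0.0, 0.676, 0.737, 0.0]
wrist_force: [0.6, -0.5, 0.1]
opening: 0.6
```

Call:
send_rows(
  commands=".045 .0094 0 0; .09 .0189 0 0; .134 .0281 0 6; .134 .0281 0 12; .134 .0281 0 17",
)

```text
time: 13.95
eef_pos: [0.5415, 0.2806, 0.2457]
tcp_rot: [-0.0, 0.778, 0.628, -0.0]
wrist_force: [-0.1, -1.2, 0.0]
opening: 0.597
```

Call:
send_rows(
  commands="0 0 0 0; 0 0 0 0",
)

```text
time: 14.15
eef_pos: [0.5418, 0.2792, 0.2459]
tcp_rot: [0.0, 0.777, 0.63, 0.0]
wrist_force: [0.3, -0.3, -0.0]
opening: 0.597
```

```bash
python3 w.py w5
```

```text
14.15 [0.5418 0.2792 0.2459] [1.000e-04 7.765e-01 6.301e-01 2.000e-04] [ 0.43 -0.03  1.57 -0.    1.6   0.64] [ 0.3 -0.3 -0. ] 0.5971643982055257
K [309.70691629   0.         318.60222743] cam [0.556 0.353 0.388] axis [-0.062 -0.289 -0.955]
```

View pics/w5.png

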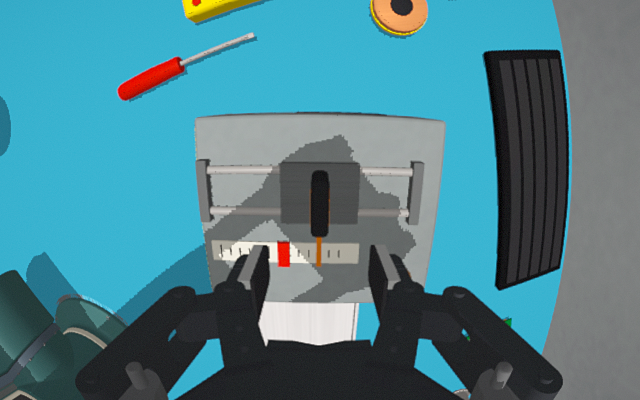

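Both chokes stand in the tote. The wrist view shows the grip at (319,203), centred between the fingers, the mark at (284,254) and the pointer at (319,250). Now I measure the grip pose and the pull distance.

```bash
cat > m2.py <<'E'
from m import *
yaw=np.radians(-12);ex=np.array([np.cos(yaw),np.sin(yaw)]);ey=np.array([-ex[1],ex[0]]);T=ctrl.camera_params('top')
g=box(295,345,160,245)&(V<60)&(X[...,2]>.155);Y=X[g];r=cv2.minAreaRect((Y[:,:2]*1000).astype(np.float32));w,E=np.linalg.eigh(np.cov(Y[:,:2].T))
print('grip',r,'z',np.percentile(Y[:,2],[5,95]),'long',np.degrees(np.arctan2(*E[::-1,1])))
m=box(250,320,220,290)&(S>150)&((H<4)|(H>174));k=plane('wrist',u[m].mean(),v[m].mean(),.112,c);print('mark px',u[m].mean(),v[m].mean(),'depth',X[m].mean(0).round(4),'plane',k.round(4),'tri',tri(ray('wrist',u[m].mean(),v[m].mean(),c),ray('top',241.5,227.,T)))
m=box(300,340,235,275)&(S>120)&(H>8)&(H<22);Y=X[m];t=v[m]>np.percentile(v[m],70)
a,b=u[m][t].mean(),v[m][t].mean();zt=np.median(Y[t][:,2]);P=plane('wrist',a,b,zt,c);print('ptr px',a,b,v[m].max(),'z',zt,P.round(4));print('pull needed',((P-k)[:2]@ex).round(4),'depthwise',((Y[t].mean(0)-X[box(250,320,220,290)&(S>150)&((H<4)|(H>174))].mean(0))[:2]@ex).round(4))
E
python3 m2.py w5
```

```text
grip ((547.189697265625, 304.8473815917969), (97.39590454101562, 13.632672309875488), 78.00271606445312) z [0.16369217 0.17072289] long 77.38119250902676
mark px 283.2767527675277 254.14022140221402 depth [0.4944 0.2252 0.1216] plane [0.4922 0.2206 0.112 ] tri (array([0.49441181, 0.22396679, 0.11931973]), np.float64(0.0011013388911592626))
ptr px 318.04545454545456 261.90909090909093 266 z 0.12588814029588627 [0.5261 0.2124 0.1259]
pull needed 0.0349 depthwise 0.0337
```

Call:
send_rows(
  commands="0 .0 .035 0; 0 0 .065 0; 0 0 .09 0; 0 0 .105 0; 0 0 .112 0",
)

```text
time: 14.7
eef_pos: [0.5416, 0.2789, 0.1323]
tcp_rot: [-0.0, 0.777, 0.629, -0.001]
wrist_force: [-0.6, 0.5, -0.0]
opening: 0.601
```

Call:
send_rows(
  commands="0 0 0 0; 0 0 0 0; 0 0 0 0",
)

```text
time: 15.0
eef_pos: [0.5423, 0.2795, 0.1347]
tcp_rot: [0.0, 0.777, 0.629, 0.001]
wrist_force: [0.2, 0.7, 0.3]
opening: 0.599
```

Call:
send_rows(
  commands="0 0 0 0; 0 0 0 0; 0 0 0 0; 0 0 0 0; 0 0 0 0",
  gripper=0,
  grip_force=80,
)

```text
time: 15.5
eef_pos: [0.5423, 0.2793, 0.1339]
tcp_rot: [0.0, 0.777, 0.629, 0.001]
wrist_force: [4.3, -0.5, 3.4]
opening: 0.151
```

Call:
send_rows(
  commands="0 0 0 0; 0 0 0 0; 0 0 0 0",
)

```text
time: 15.8
eef_pos: [0.5422, 0.2793, 0.1338]
tcp_rot: [0.0, 0.777, 0.629, 0.001]
wrist_force: [4.6, -1.2, 5.7]
opening: 0.152
```

Call:
send_rows(
  commands="0 -.005 0 0; 0 -.012 0 0; 0 -.019 0 0; 0 -.026 0 0; 0 -.031 0 0",
)

```text
time: 16.3
eef_pos: [0.5118, 0.2861, 0.1338]
tcp_rot: [0.0, 0.777, 0.629, 0.001]
wrist_force: [9.7, 2.4, 3.2]
opening: 0.15
```

Call:
send_rows(
  commands="0 -.0035 0 0; 0 -.0035 0 0; 0 -.0035 0 0",
)

```text
time: 16.6
eef_pos: [0.5086, 0.2869, 0.1339]
tcp_rot: [0.0, 0.777, 0.629, 0.001]
wrist_force: [7.9, 2.9, 3.2]
opening: 0.152
```

```bash
python3 w.py w6; python3 - <<'E'
import cv2;p=cv2.imread('pics/w6.png');cv2.imwrite('pics/w6c.png',p[150:400,180:460].repeat(2,0).repeat(2,1))
E
```

```text
16.6 [0.5086 0.2869 0.1339] [2.000e-04 7.773e-01 6.291e-01 1.000e-03] [ 0.47 -0.04  1.76  0.    1.42  0.68] [7.9 2.9 3.2] 0.1521029137696834
K [309.70691629   0.         318.60222743] cam [0.523 0.36  0.276] axis [-0.061 -0.288 -0.956]
```

View pics/w6c.png

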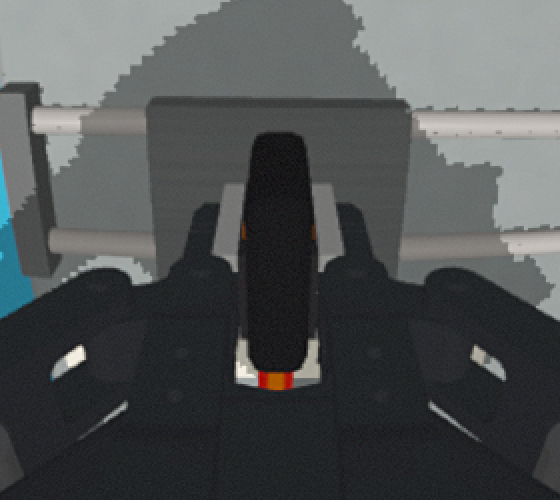

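The slide is gripped, and the orange pointer lies inside the red mark with red showing on both sides (crop ~(275,381)). I'll quantify this and cross-check with the top camera.

```bash
cat > m3.py <<'E'
from m import *
ex=np.array([np.cos(np.radians(-12)),np.sin(np.radians(-12))])
b=box(300,335,333,348)&(S>150)
o=b&(H>8)&(H<22);r=b&((H<5)|(H>174))
print('orange cols',u[o].min(),u[o].max(),u[o].mean(),'red',u[r].min(),u[r].max(),'rows',v[o].min(),v[o].max())
vm=v[o].mean();A=plane('wrist',(u[o].min()+u[o].max())/2,vm,.126,c);B=plane('wrist',(u[r].min()+u[r].max())/2,vm,.117,c);print('offset tester x',((A-B)[:2]@ex).round(4))
p,_=ctrl.grab_frame('top');h=cv2.cvtColor(p,cv2.COLOR_RGB2HSV);cv2.imwrite('pics/top2.png',cv2.resize(p[170:270,190:440],None,fx=3.2,fy=3.2,interpolation=cv2.INTER_CUBIC)[:,:,::-1])
for d in(0,):
    s=ctrl.read_state();print(s['time'],s['eef_pos'].round(4),s['wrist_force'].round(1),s['opening'])
E
python3 m3.py w6
```

```text
orange cols 314 321 317.5 red 309 326 rows 336 344
offset tester x 0.0
16.7 [0.5087 0.2868 0.1338] [8.8 2.1 3.2] 0.15460706173336547
```

View pics/top2.png

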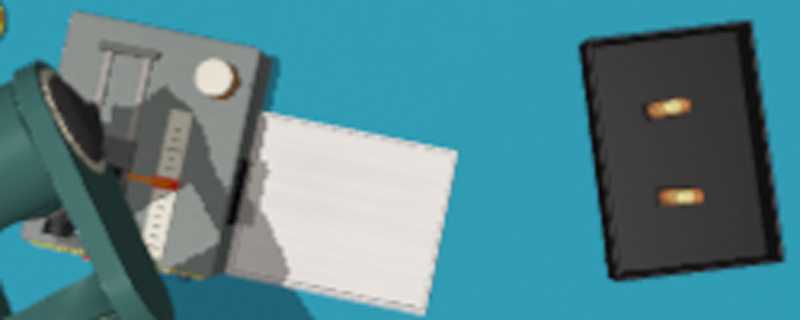

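The pointer is centred on the mark at about 0 mm offset. The top view shows both chokes standing in the tote and the tray empty. I'm handing in while still holding.

```bash
python3 -c "
from rig import ctrl
print(ctrl.hand_in())"
```

```text
the job is handed in; nothing more can be done
None
```

Both chokes are in the black tote, released and standing about 95 mm apart. After that I gripped the slide at 80 N, pulled it about 34.5 mm to the mark and handed in at about 16.7 s while still holding it.

- **Pointer:** in the last wrist view it was centred on the red mark, about 0 mm off along the tester's x, with red visible on both sides. The spring load read about 9 N.
- **Chokes and tray:** the last top view shows both chokes in the tote, the catch tray empty and the tote where it stood. The screw jar had not moved either. I did not re-measure the other loose items, but the arm passed above them with no contact force.
- **Small disagreements:** the camera heights for the mark and pointer differed by a few mm from each other. Before the pull, the distance measured between 33.7 and 34.9 mm, well inside the ±6 mm tolerance. No check failed.

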